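# Release, open and present a combination lock

### The arm

A 7-joint arm with a two-finger parallel gripper is mounted at the origin on the work surface. World frame = base frame: x ahead of the robot, y to its left, z up, the work surface at z = 0. Lengths are in m, angles in rad, forces in N, time in s.
With the tool pointing down it reaches from about 0.4 to 0.85 m from the base axis. Payload 10.4 kg.
Tool frame: the origin (TCP) lies midway between the tips of the shut fingers; the grasp point (between the pads) lies 19 mm behind it (manip.hold_point_z is the distance from the TCP to the grasp point, in m); z points along the fingers, y is the line along which they close (so a half turn about z gives the same grasp; the last joint's range is limited). The gripper opens to 85 mm and grips with 20 to 120 N. Pads are 22 mm wide; open, the fingers measure 114 mm over their backs; the gripper's body (76 mm by 85 mm) begins 54 mm behind the grasp point. The pads swing forward as they close: fully open they stand 13 mm farther back than shut.
Start: joints at [-1.187, 0.332, -0.065, 1.46, 0.022, 1.35, -0.088], TCP at [0.247, 0.574, 0.231] pointing down, gripper open.
Joint ranges: [-2.6, 2.6], [-0.5, 2.12], [-1.47, 1.34], [0.16, 2.42], [-1.27, 4.41], [0.06, 2.06], [-2.6, 2.6]. Speed limits (rad/s): [2.22, 2.22, 2.79, 2.79, 3.14, 3.14, 3.14].

### API

Orientations are given as a unit quaternion [x, y, z, w].
In Python, from workcell import manip, eyes, job gives the robot as it stands.
- The arm moves only by the shell command python3 -m crank 'ROWS' [FORCE]. ROWS is JSON, a list that holds one entry, the list of rows, each a list of 7 numbers: the finger opening in cm, from 0 to 8.54, then the shift along the world's x, y, z in cm, then the turn, a rotation vector about the world's x, y, z in degrees. In form: [[[hand, x, y, z, ax, ay, az], ...]]. A call has 1 to 20 rows; each row shifts and turns the commanded pose from where the row before left it; what a row does not reach is not made up. A row lasts 1/8 s, in which the tool goes at most 62.5 mm and 10.7 degrees, less where a joint would pass 70% of its speed; a pose out of reach is approached as far as the arm can. A call with a gripper value outside its range is refused whole. The fingers move at their own pace and stop on an object; FORCE is the grip in N (left out, the last holds). Time passes only in rows, so rows that do not move let the fingers close. It gives the time, the measured TCP pose, the force, the opening and the grip force at its end, in the units of the state.
- manip.get_obs(): the state, without advancing time (a new reading comes with each control period).
- eyes.camera(name): name is "side" or "top" or "wrist"; returns (picture, depth): 420x560x3 uint8, red, green, blue; 420x560 float32, m along the optical axis (not along the pixel's ray), 0 where there is no reading.
- eyes.camera_params(name): a dict with "fx", "fy", "cx", "cy" (pixels), "dist" ([k1, k2, p1, p2, k3] as OpenCV has them; the pictures are not rectified), "world_from_camera" (4x4, takes a point from camera to world coordinates); the wrist camera has in their place "hand_eye" (4x4, takes a point from camera to tool coordinates, whose origin is the TCP and whose axes are the flange's). Camera axes: x right, y down, z forward; pixel columns grow to the right and rows downward; lengths in m; the calibration is good to about 2 mm. A picture is of the moment at which its call begins: read the wrist's pose just before it. camera_params takes no time and is no camera call.
- job.hand_in(): hands the job in; it is judged then, once.
The state is a dict: "clock": time; "joint_pos": joint angles; "joint_velocities": joint speeds; "tau": joint torques, N m; "position": TCP position; "ee_rot": TCP orientation; "ft_force": force on the tool from outside, world axes, zero at the start; "torque": the same for the moment, N m; "grip_width": opening from 0.0 (shut) to 1.0 (fully open); "grasp_force": force on a finger pad.
Only numpy, scipy, OpenCV 4.12 (cv2) and the standard library are available. Lean on these libraries where they do the work, as an engineer would, in place of code of your own. Each camera call takes 0.05 s, during which the arm holds its last target. There are 200 camera calls.

### The job

Open and present the combination lock that stands in its holder on the counter: first slide the holder's bolt back as far as it goes, so that its nose is clear of the lock; then turn the lock's dial clockwise, feeling for the notches, until it rests in the notch where its arrow points straight at the shackle; then pull the shackle up open by its crossbar and lift the lock out of the holder with it. Finish while still gripping the shackle's crossbar, the open lock hanging upright and still, its underside at least 10 cm above the counter, and leave the other things on the counter where they are.

Things in the scene. Friction and masses are not known exactly. Their poses are not given: they have to be found in the camera images.
- holder: Aluminium lock holder screwed to the counter, 90 mm (its x) by 325 mm (its y), base plate 12 mm thick. Origin on the counter under the lock's origin; its +y runs from the dial end to the bolt end (plate spans y -95 to 230 mm). A nest of walls, tops 26 mm above the counter, fits loosely (2 to 3 mm) round the lock's foot; open above. Its place and yaw change from start to start.
- bolt (a joint): Slide of the steel bolt along the holder's +y, away from the lock, m. Starts at 0 to 0.015 (nose over the lock's tongue, lock cannot be lifted); 0.070 is the end stop, fully back. Stays where left; friction about 2 N.
- bolt_top (a point): Centre of the top of the bolt's upright grip: a steel block 28 mm (holder x) by 20 mm (holder y), its top 62 mm and its foot 14 mm above the counter; grip it across holder x. At holder x = 0, y = 135 mm + slide. A nose 22 mm wide runs from the block towards the lock, 26 to 35 mm above the counter.
- lock: Loose steel combination lock, 0.45 to 0.7 kg in all, block 54 mm (x) by 155 mm (y from -80 to 75 mm) by 36 mm high, with a tongue 30 mm wide, 12 mm high out to y = 105 mm. Origin at the underside; axes along the holder's at the start, its underside 12 mm above the counter. On top stand the dial at y = -50 mm and the shackle at y = 15 to 57 mm. The centre of mass is near y = 25 mm.
- dial (a joint): Angle of the dial, rad, growing clockwise seen from above. At 0 the arrow points along the lock's +y, at the shackle and the black index mark: the open notch. A spring pulls the dial into notches at -1.0, -0.5, 0 and +0.5; stops at -1.09 and 0.55. Leaving a notch takes about 0.07 N m; friction 0.012 N m. Starts at or near the notch -1.0 or -0.5. Only within about 0.15 of 0 can the shackle rise.
- dial_grip (a point): On the dial's axis, 33 mm above the lock's top (81 mm above the counter at the start): the height to grip. Its y axis points along the arrow. The dial is a black disc 40 mm across, 8 mm high, with a bar across it 14 mm wide, about 40 mm long, from 6 to 46 mm above the lock's top, one end pointed like an arrow with a thin pale line along the top.
- shackle_bar: Crossbar of the U-shaped steel shackle: 12 mm (lock x) by 54 mm (lock y) by 14 mm high; origin at its centre, at lock x = 0, y = 36 mm, 81 mm above the lock's underside when shut (93 mm above the counter), axes along the lock's. Two round legs, 9 mm thick, go down from it into the lock. Grip it across lock x.
- shackle (a joint): How far the shackle is pulled up out of the lock, m: 0 shut, 0.022 fully open (stop). Friction about 1 N, less than the lock's weight, so with the dial in the open notch the shackle rises first and then takes the lock along; otherwise it rises 2 mm and is blocked.
- jar: Bystander: amber glass jar 48 mm across, 62 mm high, beside the holder on its far side; origin under its centre. Leave alone.
- beaker: Bystander: metal beaker 54 mm across, 65 mm high, beside the holder on its far side; origin under its centre. Leave alone.
- dish: Bystander: white ceramic dish 80 mm across, 14 mm high, on the robot's side of the holder; origin under its centre. Leave alone.
- spanner: Bystander: spanner 150 mm long lying on the robot's side of the holder; origin under its middle. Leave alone.
- scoop: Bystander: metal spoon-shaped scoop 160 mm long lying to the right; origin under its middle. Leave alone.
- wash_bottle: Bystander: white bottle 64 mm across, 150 mm high, to the right of the holder; origin under its centre. Leave alone.
Mind the look-alikes: they are no part of the job. Leave any yellow look-alike of the lock alone.

How it is judged:
On the way, in this order (a step that is already met when the one before it is completed fails the run):
1. the bolt is slid fully back, the lock still in its holder (value of joint bolt above 0.06 m and horizontal distance between lock and holder below 0.02 m and height (world z) of lock below 0.03 m), for 0.2 s.
2. the dial rests in the open notch, the lock still in its holder (value of joint dial between -0.14 and 0.14 rad and value of joint shackle below 0.01 m and height (world z) of lock below 0.03 m), for 0.3 s.
3. the shackle is pulled open (value of joint shackle above 0.018 m), for 0.1 s.
At the end, for the whole second after the job is handed in: The fingers still grip the crossbar (over 1 N); the lock hangs open (shackle out over 18 mm, dial within 0.2 rad of the open notch), upright within 0.35 rad, slower than 0.05 m/s, its underside over 95 mm above the counter and clear of the holder; the bolt is still back (over 55 mm) (height (world z) of lock above 0.095 m and value of joint shackle above 0.018 m and value of joint dial between -0.2 and 0.2 rad and angle between lock's own z axis and vertical below 0.35 rad and linear speed of lock below 0.05 m/s and contact force between the fingers and shackle_bar above 1 N and contact force between lock and holder below 0.1 N and value of joint bolt above 0.055 m); the arm keeps its last pose, push and grip.
It fails at once if a bystander is pushed more than 30 mm (distance of any of jar, beaker, dish, spanner, scoop, wash_bottle from where it was at the start of the episode above 0.03 m).
It fails at once if the jar, beaker or bottle is knocked over (angle between any of jar, beaker, wash_bottle's own z axis and vertical above 0.6 rad).
It also fails if it takes over 61 s, if anything falls off the work surface, if the arm or the gripper's body presses on something with over 40 N, if the wrist force passes 120 N, or if a joint passes its speed limit or range.

## Working session

There is one attempt and no reset: what is moved stays moved. The work goes in short steps, Python scripts to look and compute and a shell command to move; the robot and the scene stay as the last step left them, time stands still between calls to the robot, and variables do not carry over. Pictures are saved under pics/ and viewed, at most 10 in all, crops included, and the job is handed in when it is done.

```bash
mkdir -p pics; cat > h.py <<'E'
import numpy as np,cv2
from workcell import manip,eyes,job
from scipy.spatial.transform import Rotation as R
def snap(n,f):
    o=manip.get_obs(); p,d=eyes.camera(n); cv2.imwrite(f'pics/{f}.png',p[:,:,::-1]); 
    c=eyes.camera_params(n)
    if n=='wrist':
        T=np.eye(4);T[:3,:3]=R.from_quat(o['ee_rot']).as_matrix();T[:3,3]=o['position'];W=T@np.array(c['hand_eye'])
    else: W=np.array(c['world_from_camera'])
    np.savez(f'pics/{f}.npz',p=p,d=d,W=W,K=np.array([[c['fx'],0,c['cx']],[0,c['fy'],c['cy']],[0,0,1]]),dist=np.array(c['dist']))
def w(f,u,v,z=None):
    """world point of pixel, by depth, or by intersecting with plane z"""
    q=np.load(f'pics/{f}.npz'); r=cv2.undistortPoints(np.array([[[u,v]]],float),q['K'],q['dist'])[0,0]
    r=np.array([*r,1.]);W=q['W']
    if z is None: s=q['d'][int(round(v)),int(round(u))]
    else: s=(z-W[2,3])/(W[:3,:3]@r)[2]
    return (W[:3,:3]@(r*s)+W[:3,3]).round(4)
E
python3 - <<'E'
from h import *
snap('top','t0');snap('side','s0')
o=manip.get_obs();print(o['position'],o['ee_rot'],o['grip_width'],o['clock'],manip.hold_point_z)
E
```

```text
[0.24717474 0.57369484 0.23061728] [ 2.01995528e-01  9.79386254e-01 -6.03506977e-04 -8.48946292e-05] 1.0002645298511512 0.1 0.0187
```

View pics/t0.png

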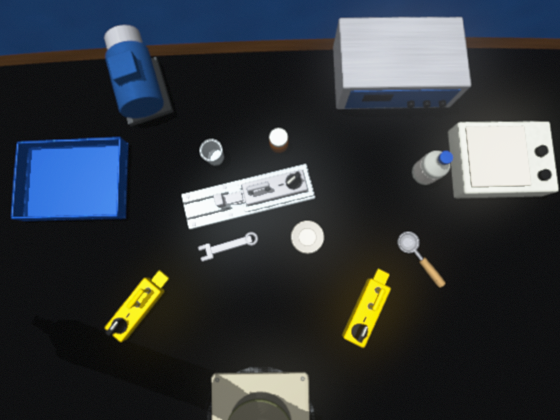

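The steel lock stands in its holder from (185,210) to (313,180), with the dial at (294,181), the shackle at (260,188) and the bolt at about (232,200). The look-alikes are the yellow locks at (137,308) and (367,310). I choose the silver one in the holder and check it in a crop.

```bash
python3 - <<'E'
from h import *
p=cv2.imread('pics/t0.png')[150:240,175:325]; cv2.imwrite('pics/c0.png',cv2.resize(p,None,fx=5.3,fy=5.3,interpolation=cv2.INTER_CUBIC))
for n,u,v,z in [('dial',294,181,.094),('shackle',260,188,.1),('bolt',232,200,.062),('jar',279,137,.062),('beaker',211,147,.065),('dish',307,237,.014),('sp',228,246,.005)]: print(n,w('t0',u,v),w('t0',u,v,z))
E
```

```text
dial [ 0.5659 -0.094   0.0876] [ 0.5646 -0.0938  0.094 ]
shackle [ 0.5505 -0.0148  0.0919] [ 0.5489 -0.0153  0.1   ]
bolt [0.5339 0.058  0.0341] [0.5291 0.0543 0.062 ]
jar [ 0.6823 -0.0612  0.0612] [ 0.682  -0.0612  0.062 ]
beaker [0.6721 0.1115 0.0286] [0.6607 0.1047 0.065 ]
dish [ 0.441  -0.1247  0.0025] [ 0.4402 -0.1241  0.014 ]
sp [0.4229 0.0725 0.006 ] [0.423  0.0726 0.005 ]
```

View pics/c0.png

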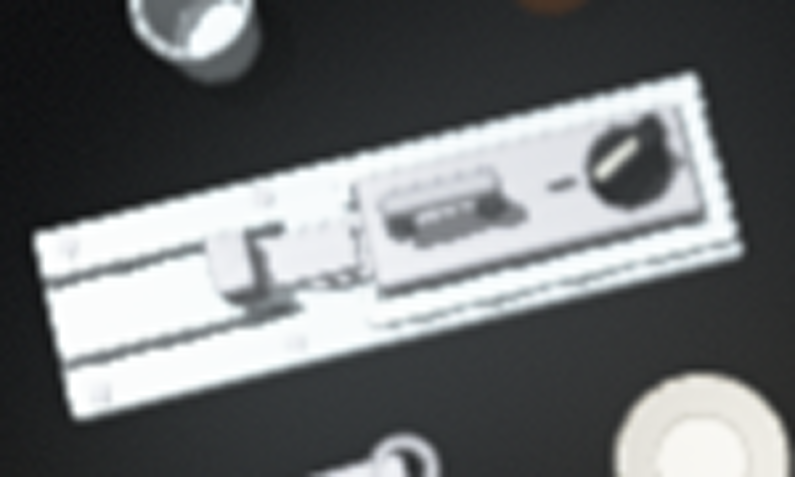

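The crop confirms it: the bolt block top is at crop (228,265), the shackle bar at (447,190) and the dial at (628,165). The arrow points about 0.5 rad counter-clockwise of the index, so it sits at notch -0.5. Now I'll fit the holder's pose.

```bash
python3 - <<'E'
from h import *
f=lambda u,v,z:w('t0',175+(u+.5)/5.3-.5,150+(v+.5)/5.3-.5,z)[:2]
img=np.array([f(*c,.012) for c in [(35,235),(75,420),(745,250),(695,72)]])
mod=np.array([[.045,.230],[-.045,.230],[-.045,-.095],[.045,-.095]])
# holder x: +y is left -> +x is away from the robot (z up)
for name,m,i in [('holder',mod,img)]:
    mc,ic=m-m.mean(0),i-i.mean(0); a=ic[:,0]+1j*ic[:,1]; b=mc[:,0]+1j*mc[:,1]
    yaw=np.angle((a*b.conj()).sum()); Rm=np.array([[np.cos(yaw),-np.sin(yaw)],[np.sin(yaw),np.cos(yaw)]])
    t=i.mean(0)-Rm@m.mean(0); print(np.degrees(yaw),t,(i-(m@Rm.T+t)).round(4))
    for n,p in [('dial',(0,-.05)),('bar',(0,.036)),('bolt0',(0,.135))]: print(n,t+Rm@p)
print('img dial',f(628,165,.05),'bolt',f(228,265,.062),'bar',f(447,190,.1))
z=manip.get_obs();print(R.from_quat(z['ee_rot']).as_matrix().round(3),z['joint_pos'])
E
```

```text
12.815910414092155 [ 0.5630228  -0.04446843] [[ 0.0007  0.0004]
 [-0.0007  0.0002]
 [ 0.0004 -0.0007]
 [-0.0004  0.0001]]
dial [ 0.57411377 -0.09322282]
bar [ 0.55503731 -0.00936527]
bolt0 [0.5330772  0.08716843]
img dial [ 0.5748 -0.0928] bolt [0.531  0.0888] bar [ 0.555  -0.0129]
[[-0.918  0.396 -0.   ]
 [ 0.396  0.918 -0.001]
 [-0.    -0.001 -1.   ]] [-1.18657969  0.33278267 -0.06472572  1.46084584  0.02163232  1.34987976
 -0.08852387]
```

```bash
python3 -m crank '[[[8.5,2.04,-3.46,0.2,0,0,-3.85],[8.5,2.04,-3.46,0.2,0,0,-3.85],[8.5,2.04,-3.46,0.2,0,0,-3.85],[8.5,2.04,-3.46,0.2,0,0,-3.85],[8.5,2.04,-3.46,0.2,0,0,-3.85],[8.5,2.04,-3.46,0.2,0,0,-3.85],[8.5,2.04,-3.46,0.2,0,0,-3.85],[8.5,2.04,-3.46,0.2,0,0,-3.85],[8.5,2.04,-3.46,0.2,0,0,-3.85],[8.5,2.04,-3.46,0.2,0,0,-3.85],[8.5,2.04,-3.46,0.2,0,0,-3.85],[8.5,2.04,-3.46,0.2,0,0,-3.85],[8.5,2.04,-3.46,0.2,0,0,-3.85],[8.5,2.04,-3.46,0.2,0,0,-3.85],[8.5,0,0,0,0,0,0],[8.5,0,0,0,0,0,0]]]' 25
python3 - <<'E'
from h import *
o=manip.get_obs();print(R.from_quat(o['ee_rot']).as_matrix().round(4),o['joint_pos'])
snap('wrist','w1')
E
```

```text
clock: 2.1
position: [0.5325, 0.0903, 0.259]
ee_rot: [0.624, 0.782, -0.0, -0.0]
ft_force: [-0.1, 0.2, 0.6]
grip_width: 0.995
grasp_force: 0.0
[[-2.225e-01  9.749e-01 -8.000e-04]
 [ 9.749e-01  2.225e-01  2.000e-04]
 [ 4.000e-04 -7.000e-04 -1.000e+00]] [-0.6256415   0.12621808  0.41155587  1.66565379 -0.05187756  1.36112559
  0.01820217]
```

View pics/w1.png

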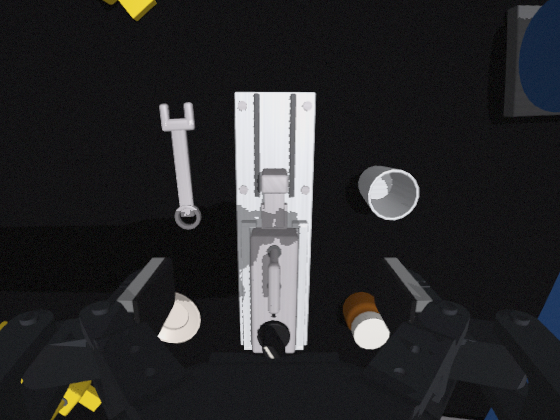

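The bolt's top face is at about (274,181), the shackle bar runs from (273,250) to (274,313), and the holder is straight in the view.

```bash
python3 - <<'E'
from h import *
for c in [(262,170),(286,170),(288,191),(261,191)]: print('block',w('w1',*c,.062))
for c in [(273,250),(274,313)]: print('bar',w('w1',*c,.1), w('w1',*c))
for c in [(235,93),(315,93)]: print('corner',w('w1',*c,.012))
q=np.load('pics/w1.npz')
print(q['d'][165:200:4,274].round(3), [w('w1',274,v)[2] for v in range(165,225,4)])
E
```

```text
block [0.517  0.1007 0.062 ]
block [0.5406 0.1061 0.062 ]
block [0.5476 0.0855 0.062 ]
block [0.5206 0.0793 0.062 ]
bar [0.5436 0.034  0.1   ] [0.5476 0.0157 0.054 ]
bar [ 0.5599 -0.0328  0.1   ] [ 0.5598 -0.0325  0.1005]
corner [0.4695 0.1698 0.012 ]
corner [0.5554 0.1894 0.012 ]
[0.389 0.378 0.351 0.345 0.343 0.344 0.348 0.349 0.377] [np.float64(0.0144), np.float64(0.0265), np.float64(0.0547), np.float64(0.062), np.float64(0.0643), np.float64(0.0647), np.float64(0.0623), np.float64(0.0624), np.float64(0.0362), np.float64(0.0353), np.float64(0.0353), np.float64(0.0361), np.float64(0.0366), np.float64(0.0353), np.float64(0.0369)]
```

```bash
python3 -m crank '[[[8.5,0,0,-5,0,0,0],[8.5,0,0,-5,0,0,0],[8.5,0,0,-5,0,0,0],[8.5,0,0,-4,0,0,0],[8.5,0,0,-2.5,0,0,0],[8.5,0,0,-1.4,0,0,0],[8.5,0,0,0,0,0,0],[2,0,0,0,0,0,0],[2,0,0,0,0,0,0],[2,0,0,0,0,0,0],[2,0,0,0,0,0,0],[2,0,0,0,0,0,0],[2,0,0,0,0,0,0],[2,0,0,0,0,0,0]]]' 30
```

```text
clock: 3.9
position: [0.5327, 0.0896, 0.031]
ee_rot: [0.624, 0.781, 0.0, -0.0]
ft_force: [-4.7, -1.1, 7.9]
grip_width: 0.319
grasp_force: 31.7
```

```bash
python3 -m crank '[[[2,-0.166,0.731,0,0,0,0],[2,-0.166,0.731,0,0,0,0],[2,-0.166,0.731,0,0,0,0],[2,-0.166,0.731,0,0,0,0],[2,-0.166,0.731,0,0,0,0],[2,-0.166,0.731,0,0,0,0],[2,-0.166,0.731,0,0,0,0],[2,-0.166,0.731,0,0,0,0],[2,-0.09,0.39,0,0,0,0],[2,0,0,0,0,0,0],[2,0,0,0,0,0,0]]]'
```

```text
clock: 5.28
position: [0.5187, 0.1524, 0.031]
ee_rot: [0.624, 0.781, 0.0, -0.0]
ft_force: [-3.4, -0.8, 6.2]
grip_width: 0.324
grasp_force: 31.6
```

```bash
python3 -m crank '[[[2,-0.045,0.195,0,0,0,0],[2,-0.045,0.195,0,0,0,0],[2,0,0,0,0,0,0]]]'; python3 -m crank '[[[2,-0.045,0.195,0,0,0,0],[2,0,0,0,0,0,0]]]'
```

```text
clock: 5.65
position: [0.518, 0.1557, 0.031]
ee_rot: [0.624, 0.781, 0.0, 0.0]
ft_force: [-3.4, -1.2, 6.2]
grip_width: 0.324
grasp_force: 31.6
clock: 5.9
position: [0.5176, 0.1571, 0.031]
ee_rot: [0.624, 0.781, -0.0, 0.0]
ft_force: [-3.2, -2.5, 5.9]
grip_width: 0.324
grasp_force: 31.6
```

```bash
python3 -m crank '[[[2,-0.045,0.195,0,0,0,0],[2,0,0,0,0,0,0]]]'; python3 -m crank '[[[2,-0.045,0.195,0,0,0,0],[2,0,0,0,0,0,0]]]'
```

```text
clock: 6.15
position: [0.5176, 0.1572, 0.031]
ee_rot: [0.625, 0.781, -0.001, 0.001]
ft_force: [-1.2, -9.7, 6.9]
grip_width: 0.318
grasp_force: 31.7
clock: 6.4
position: [0.5176, 0.1573, 0.031]
ee_rot: [0.625, 0.78, -0.001, 0.002]
ft_force: [-0.3, -15.7, 8.5]
grip_width: 0.322
grasp_force: 31.8
```

The bolt is at its stop. Next I release, rise, go over the dial and turn to its expected heading.

```bash
python3 -m crank '[[[2,0.09,-0.39,0,0,0,0],[6,0,0,0,0,0,0],[8.5,0,0,0,0,0,0],[8.5,0,0,0,0,0,0],[8.5,0,0,3,0,0,0],[8.5,0,0,5,0,0,0],[8.5,0,0,5,0,0,0],[8.5,0,0,5,0,0,0],[8.5,0,0,4,0,0,0],[8.5,0.95,-4.16,0,0,0,4.8],[8.5,0.95,-4.16,0,0,0,4.8],[8.5,0.95,-4.16,0,0,0,4.8],[8.5,0.95,-4.16,0,0,0,4.8],[8.5,0.95,-4.16,0,0,0,4.8],[8.5,0.95,-4.16,0,0,0,4.6],[8.5,0,0,0,0,0,0],[8.5,0,0,0,0,0,0]]]'
python3 - <<'E'
from h import *
o=manip.get_obs();print(R.from_quat(o['ee_rot']).as_matrix().round(4),o['joint_pos'])
snap('wrist','w2')
q=cv2.imread('pics/w2.png')[110:320,140:420];cv2.imwrite('pics/c2.png',cv2.resize(q,None,fx=2.8,fy=2.8,interpolation=cv2.INTER_CUBIC))
E
```

```text
clock: 8.52
position: [0.5743, -0.091, 0.2501]
ee_rot: [0.412, 0.911, 0.0, -0.0]
ft_force: [-0.8, 0.7, 0.1]
grip_width: 0.992
grasp_force: 0.0
[[-6.610e-01  7.504e-01 -3.000e-04]
 [ 7.504e-01  6.610e-01  5.000e-04]
 [ 5.000e-04  1.000e-04 -1.000e+00]] [-0.37509657  0.23962681  0.54274896  1.57927976 -0.12616025  1.35810081
  0.90388302]
```

View pics/c2.png

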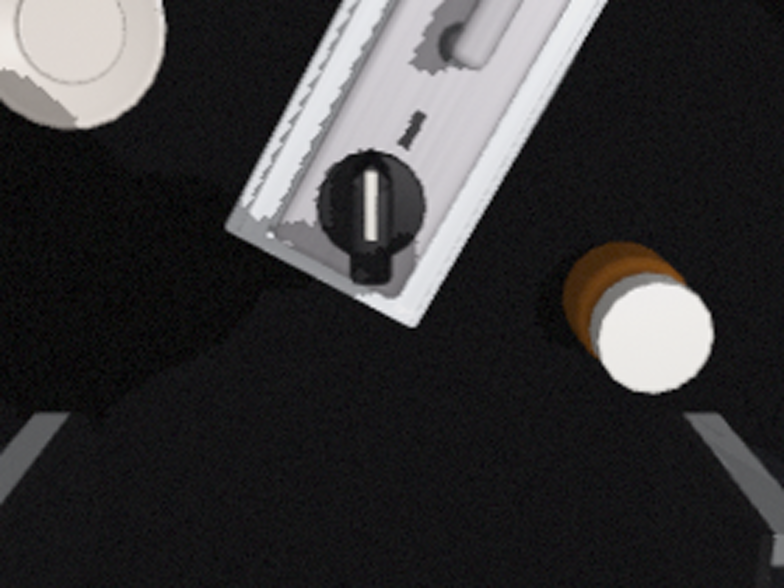

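The arrow line is vertical in the crop, from (372,172) to (370,240), so the tool is aligned with the dial bar. The disc centre is at crop (371,205).

```bash
python3 - <<'E'
from h import *
f=lambda u,v,z:w('w2',140+(u+.5)/2.8-.5,110+(v+.5)/2.8-.5,z)
print('disc',f(371,205,.056),'line',f(372,170,.094),f(370,241,.094),'mid',f(371,222,.094),manip.get_obs()['position'])
a=f(372,170,.094)-f(370,241,.094);print(np.degrees(np.arctan2(a[1],a[0]))-90)
E
```

```text
disc [ 0.572  -0.0916  0.056 ] line [ 0.5602 -0.0773  0.094 ] [ 0.5749 -0.0951  0.094 ] mid [ 0.571  -0.0902  0.094 ] [ 0.57435524 -0.09040398  0.25015566]
39.55134855864003
```

```bash
python3 -m crank '[[[6,-0.13,-0.15,-4,0,0,0],[6,0,0,-4,0,0,0],[6,0,0,-4,0,0,0],[6,0,0,-3,0,0,0],[6,0,0,-2,0,0,0],[6,0,0,-1.6,0,0,0],[6,0,0,0,0,0,0],[1,0,0,0,0,0,0],[1,0,0,0,0,0,0],[1,0,0,0,0,0,0],[1,0,0,0,0,0,0],[1,0,0,0,0,0,0],[1,0,0,0,0,0,0]]]' 20
```

```text
clock: 10.2
position: [0.5737, -0.0932, 0.0651]
ee_rot: [0.412, 0.911, 0.0, 0.001]
ft_force: [-0.4, -0.1, 5.8]
grip_width: 0.16
grasp_force: 25.5
```

```bash
python3 -m crank '[[[1,0,0,0,0,0,-3.6],[1,0,0,0,0,0,-3.6],[1,0,0,0,0,0,-3.6],[1,0,0,0,0,0,-3.6],[1,0,0,0,0,0,0]]]'; python3 -c "
from h import *;print(manip.get_obs()['torque'])"; python3 -m crank '[[[1,0,0,0,0,0,-3.6],[1,0,0,0,0,0,-3.6],[1,0,0,0,0,0,-3.6],[1,0,0,0,0,0,-3.6],[1,0,0,0,0,0,0],[1,0,0,0,0,0,0]]]'; python3 -c "
from h import *;o=manip.get_obs();print(o['torque'],R.from_quat(o['ee_rot']).as_matrix()[:,1])"
```

```text
clock: 10.82
position: [0.5734, -0.0933, 0.0651]
ee_rot: [0.523, 0.852, 0.0, 0.0]
ft_force: [-2.5, 0.1, 7.9]
grip_width: 0.161
grasp_force: 25.8
[ 0.15049069  0.42113901 -0.01996816]
clock: 11.58
position: [0.5733, -0.0934, 0.0651]
ee_rot: [0.625, 0.78, 0.0, 0.0]
ft_force: [-2.3, 0.4, 7.4]
grip_width: 0.163
grasp_force: 25.9
[ 0.05910964  0.62521418 -0.04379581] [9.75972440e-01 2.17892902e-01 6.92862964e-04]
```

```bash
python3 -m crank '[[[4,0,0,0,0,0,0],[6,0,0,0,0,0,0],[6,0,0,0,0,0,0],[6,0,0,3,0,0,0],[6,0,0,5,0,0,0],[8.5,0,0,5,0,0,0],[8.5,-0.5,2,4,0,0,0],[8.5,-0.4,2,1.5,0,0,0],[8.5,0,0,0,0,0,0],[8.5,0,0,0,0,0,0]]]'
python3 - <<'E'
from h import *
snap('wrist','w3')
q=cv2.imread('pics/w3.png')[110:320,140:420];cv2.imwrite('pics/c3.png',cv2.resize(q,None,fx=2.8,fy=2.8,interpolation=cv2.INTER_CUBIC))
E
```

```text
clock: 12.82
position: [0.5637, -0.0539, 0.2485]
ee_rot: [0.625, 0.78, -0.0, -0.0]
ft_force: [0.5, -0.2, -1.2]
grip_width: 1.003
grasp_force: 0.0
```

View pics/c3.png

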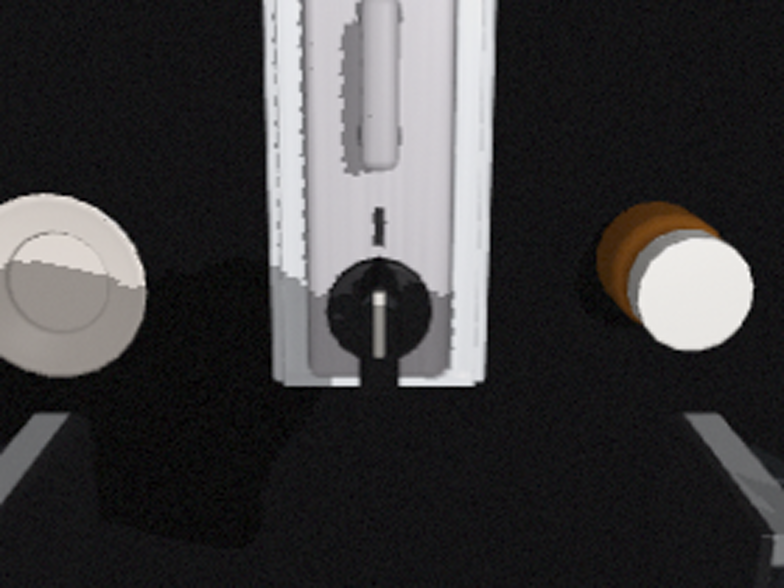

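The arrow line at x≈379 points straight at the index mark (379,225), so the dial is in the open notch. The shackle bar spans crop (382,0) to (380,168).

```bash
python3 - <<'E'
from h import *
f=lambda u,v,z:w('w3',140+(u+.5)/2.8-.5,110+(v+.5)/2.8-.5,z)
a,b=f(382,-3,.1),f(380,166,.1);print(a,b,(a+b)/2,np.linalg.norm(a-b),manip.get_obs()['position'])
E
```

```text
[0.5489 0.0169 0.1   ] [ 0.5594 -0.0325  0.1   ] [ 0.55415 -0.0078   0.1    ] 0.05050356423065603 [ 0.56363141 -0.05423028  0.24836581]
```

```bash
python3 -m crank '[[[7,-0.77,3.84,0,0,0,0.2],[7,0,0,-4,0,0,0],[7,0,0,-4,0,0,0],[7,0,0,-4,0,0,0],[7,0,0,-3,0,0,0],[7,0,0,-1.6,0,0,0],[7,0,0,-0.9,0,0,0],[7,0,0,0,0,0,0],[0.5,0,0,0,0,0,0],[0.5,0,0,0,0,0,0],[0.5,0,0,0,0,0,0],[0.5,0,0,0,0,0,0],[0.5,0,0,0,0,0,0],[0.5,0,0,0,0,0,0],[0.5,0,0,0,0,0,0]]]' 70
```

```text
clock: 14.75
position: [0.5563, -0.0148, 0.0748]
ee_rot: [0.624, 0.781, 0.0, -0.0]
ft_force: [-2.2, -0.1, 5.2]
grip_width: 0.128
grasp_force: 68.4
```

Gripped at 11 mm. I'll raise slowly, first by about 25 mm.

```bash
python3 -m crank '[[[0.5,0,0,0.3,0,0,0],[0.5,0,0,0.3,0,0,0],[0.5,0,0,0.3,0,0,0],[0.5,0,0,0.3,0,0,0],[0.5,0,0,0.3,0,0,0],[0.5,0,0,0.3,0,0,0],[0.5,0,0,0.3,0,0,0],[0.5,0,0,0,0,0,0]]]'; python3 -m crank '[[[0.5,0,0,0.3,0,0,0],[0.5,0,0,0.3,0,0,0],[0.5,0,0,0.3,0,0,0],[0.5,0,0,0.3,0,0,0],[0.5,0,0,0.3,0,0,0],[0.5,0,0,0,0,0,0]]]'
```

```text
clock: 15.75
position: [0.5565, -0.0148, 0.0957]
ee_rot: [0.624, 0.781, 0.0, 0.0]
ft_force: [-1.2, 0.1, 0.5]
grip_width: 0.121
grasp_force: 68.5
clock: 16.5
position: [0.5565, -0.0148, 0.1106]
ee_rot: [0.624, 0.781, 0.0, 0.0]
ft_force: [-0.0, 0.1, -6.4]
grip_width: 0.122
grasp_force: 68.6
```

```bash
python3 -m crank '[[[0.5,0,0,0.7,0,0,0],[0.5,0,0,0.8,0,0,0],[0.5,0,0,1,0,0,0],[0.5,0,0,1,0,0,0],[0.5,0,0,1,0,0,0],[0.5,0,0,1,0,0,0],[0.5,0,0,1,0,0,0],[0.5,0,0,1,0,0,0],[0.5,0,0,1,0,0,0],[0.5,0,0,1,0,0,0],[0.5,0,0,0.7,0,0,0],[0.5,0,0,0.3,0,0,0],[0.5,0,0,0,0,0,0],[0.5,0,0,0,0,0,0],[0.5,0,0,0,0,0,0],[0.5,0,0,0,0,0,0]]]'; python3 -c "
from h import *;snap('side','s4')"
```

```text
clock: 18.5
position: [0.5563, -0.0149, 0.2152]
ee_rot: [0.624, 0.781, -0.0, -0.0]
ft_force: [-0.0, 0.1, -7.2]
grip_width: 0.129
grasp_force: 68.6
```

View pics/s4.png

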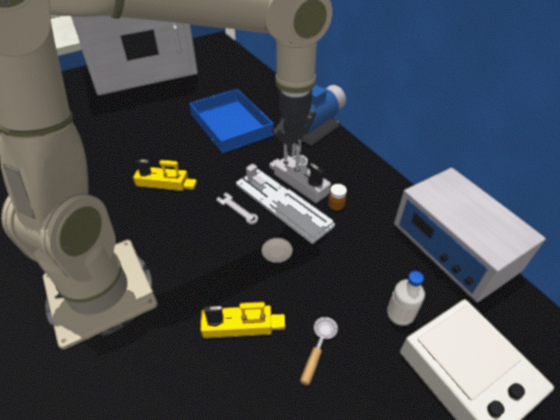

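The lock hangs level from the gripper at (300,175), clear of the holder. The jar and dish look unmoved; the beaker is hidden by the arm in this view.

```bash
python3 -c "
from h import *;print(job.hand_in())"
```

```text
the job is handed in; nothing more can be done
None
```

I handed the job in at about 18.5 s, with the bolt at its end stop, the dial in the open notch, and the open lock hanging level from the crossbar, its underside an estimated 13 cm above the counter; no verdict came back.

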